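# Sockets from the carry rail into their cups

## Task

The four wrench sockets have come back from the job on the dark carry rail in any order. Put the whole row away in the bench holder: stand each socket, hexagon up, right down in the one cup that is bored to its width, smallest socket in the narrowest cup and so on to the widest. Leave the spark plug and the small oil bottle standing where they are.

Things in the scene. Friction and masses are not known exactly. Their poses are not given: they have to be found in the camera images.
- socket_18: The slimmest and tallest of four bright steel sockets: upright solid cylinder 18 mm wide, 64 mm tall, hexagon mouth up; grip round its outside. Origin: centre of underside, z up. It starts on one of the 4 studs of the dark carry rail (206x36x10 mm, studs 52 mm apart in one straight row, 8 mm thick, 9 mm up into the socket's base, so lift straight 12 mm first). Which stud varies.
- socket_25: The second slimmest of four bright steel sockets: upright solid cylinder 25 mm wide, 46 mm tall, hexagon mouth up; grip round its outside. Origin: centre of underside, z up. It starts on one of the 4 studs of the dark carry rail (206x36x10 mm, studs 52 mm apart in one straight row, 8 mm thick, 9 mm up into the socket's base, so lift straight 12 mm first). Which stud varies.
- socket_32: The second widest of four bright steel sockets: upright solid cylinder 32 mm wide, 48 mm tall, hexagon mouth up; grip round its outside. Origin: centre of underside, z up. It starts on one of the 4 studs of the dark carry rail (206x36x10 mm, studs 52 mm apart in one straight row, 8 mm thick, 9 mm up into the socket's base, so lift straight 12 mm first). Which stud varies.
- socket_39: The widest of four bright steel sockets: upright solid cylinder 39 mm wide, 52 mm tall, hexagon mouth up; grip round its outside. Origin: centre of underside, z up. It starts on one of the 4 studs of the dark carry rail (206x36x10 mm, studs 52 mm apart in one straight row, 8 mm thick, 9 mm up into the socket's base, so lift straight 12 mm first). Which stud varies.
- cup_18: Fixed black cup for the 18 mm socket: bore 24 mm wide, 12 mm deep, then a 5 mm high 45 deg flare, 34 mm wide at the rim, 37 mm outside. Origin: centre of underside, z up, y along the row; bore floor 4 mm, rim 21 mm above it. 4 cups sit 60 mm apart in a straight row, in any order, on the aluminium holder (247x50 mm, 6 mm thick, end caps 14 mm).
- cup_25: Fixed black cup for the 25 mm socket: bore 31 mm wide, 12 mm deep, then a 5 mm high 45 deg flare, 41 mm wide at the rim, 44 mm outside. Origin: centre of underside, z up, y along the row; bore floor 4 mm, rim 21 mm above it. 4 cups sit 60 mm apart in a straight row, in any order, on the aluminium holder (247x50 mm, 6 mm thick, end caps 14 mm).
- cup_32: Fixed black cup for the 32 mm socket: bore 38 mm wide, 12 mm deep, then a 5 mm high 45 deg flare, 48 mm wide at the rim, 51 mm outside. Origin: centre of underside, z up, y along the row; bore floor 4 mm, rim 21 mm above it. 4 cups sit 60 mm apart in a straight row, in any order, on the aluminium holder (247x50 mm, 6 mm thick, end caps 14 mm).
- cup_39: Fixed black cup for the 39 mm socket: bore 45 mm wide, 12 mm deep, then a 5 mm high 45 deg flare, 55 mm wide at the rim, 58 mm outside. Origin: centre of underside, z up, y along the row; bore floor 4 mm, rim 21 mm above it. 4 cups sit 60 mm apart in a straight row, in any order, on the aluminium holder (247x50 mm, 6 mm thick, end caps 14 mm).
- spark_plug: Bystander: loose spark plug standing upright on its thread near the front of the bench, 23 mm across, 58 mm tall. Origin: centre of its underside, z up.
- mix_oil: Bystander: loose small dark bottle with red cap standing upright behind the sockets, 38 x 58 mm, 125 mm tall. Origin: centre of its underside, z up. Other fixed tall things: a battery charger 300 mm tall round x 0.69, y 0.25 (its near corner at about x 0.59, y 0.20), and a taller grill at the right (x under 0.45, y under -0.40): arrive from the side with the fingertips above 0.35 m.
Things that resemble listed ones, but are neither listed nor needed, are in the scene too. Leave any purple look-alike of the socket_39 alone.

How it is judged:
By the outcome, as a careful person would: the job done as asked, in the order asked, and still so for the second after the job is handed in, with the robot touching nothing.
It also fails if it takes over 104 s, if anything falls off the work surface, if the arm or the gripper's body presses on something with over 40 N, if the wrist force passes 120 N, or if a joint passes its speed limit or range.

## Robot

A 6-joint arm with a two-finger parallel gripper is mounted at the origin on a cart in front of the work surface, level with it; the furniture and walls round the work are solid. World frame = base frame: x ahead of the robot, y to its left, z up, the work surface at z = 0. Lengths are in m, angles in rad, forces in N, time in s.
With the tool pointing down it reaches from about 0.225 to 0.875 m from the base axis. Payload 3.4 kg.
Tool frame: the origin (TCP) lies at the very end of the fingers, on their centre line; the grasp point (between the pads) lies behind it (manip.grasp_offset is the z of the grasp point in the tool frame, in m); z points along the fingers, y is the line along which they close (so a half turn about z gives the same grasp; the last joint's range is limited). The gripper opens to 85 mm and grips with 20 to 120 N. Pads are 22 mm wide; open, the fingers measure 114 mm over their backs; the gripper's body (76 mm by 85 mm) begins 54 mm behind the grasp point. The pads swing forward as they close: fully open they stand 13 mm farther back than shut.
Start: joints at [1.108, 0.276, 1.505, -0, 1.361, -0.121], TCP at [0.193, 0.542, 0.231] pointing down, gripper open.
Joint ranges: [-2.89, 2.89], [-0.75, 2.08], [0.22, 2.7], [-1.18, 4.32], [0.11, 2.71], [-2.7, 2.7]. Speed limits (rad/s): [2.57, 2.57, 3.14, 3.14, 3.14, 3.14].

## Interface

Orientations are given as a unit quaternion [w, x, y, z].
In Python, from rig import manip gives the robot as it stands.
- The arm moves only by the shell command python3 -m pendant 'ROWS' [FORCE]. ROWS is JSON, a list of rows, each an object of numbers: "dx", "dy", "dz": the shift along the tool's x, y, z in m; "rx", "ry", "rz": the turn, a rotation vector about the tool's x, y, z in degrees; "hand": the finger opening in m, from 0 to 0.0854. In form: [{"dx": .., "dy": .., "dz": .., "rx": .., "ry": .., "rz": .., "hand": ..}, ...]. A call has 1 to 12 rows; each row shifts and turns the commanded pose from where the row before left it, along the tool's axes as they then stand; what a row does not reach is not made up. A row lasts 1/12 s, in which the tool goes at most 41.7 mm and 7.16 degrees, less where a joint would pass 70% of its speed; a pose out of reach is approached as far as the arm can. A call is refused whole if a number of a shift passes 0.0417 or a number of a turn 7.16, either way. A call with a gripper value outside its range is refused whole. The fingers move at their own pace and stop on an object; FORCE is the grip in N (left out, the last holds). Time passes only in rows, so rows that do not move let the fingers close. It gives the time, the measured TCP pose, the force, the opening and the grip force at its end, in the units of the state.
- manip.get_state(): the state, without advancing time (a new reading comes with each control period).
- manip.get_image(name): name is "scene" or "top"; returns a dict with "frame" (480x640x3 uint8, red, green, blue), "fx", "fy", "cx", "cy" (pixels), "position" and "attitude" of the camera in the world. Camera axes: x right, y up, looking along -z (the intrinsics and any distortion apply to the point x, -y, -z); pixel columns grow to the right and rows downward; lengths in m; the calibration is good to about 2 mm. A picture is of the moment at which its call begins. There is no depth.
- manip.sign_off(): hands the job in; it is judged then, once.
The state is a dict: "clock": time; "qpos": joint angles; "qd": joint speeds; "effort": joint torques, N m; "position": TCP position; "ee_rot": TCP orientation; "contact_force": force on the tool from outside, world axes, zero at the start; "moment": the same for the moment, N m; "width": finger opening in m; "gripper_force": force on a finger pad.
Only numpy, scipy, OpenCV 4.12 (cv2) and the standard library are available. Lean on these libraries where they do the work, as an engineer would, in place of code of your own. Each camera call takes 0.05 s, during which the arm holds its last target. There are 200 camera calls.

## Working session

There is one attempt and no reset: what is moved stays moved. The work goes in short steps, Python scripts to look and compute and a shell command to move; the robot and the scene stay as the last step left them, time stands still between calls to the robot, and variables do not carry over. Pictures are saved under pics/ and viewed, at most 14 in all, crops included, and the job is handed in when it is done.

```bash
ls; mkdir -p pics; python3 - <<'E'
from rig import manip
import cv2
print(manip.get_state(), manip.grasp_offset)
for n in("scene","top"):
    d=manip.get_image(n); cv2.imwrite(f"pics/{n}0.png",d["frame"][:,:,::-1]); print({k:v for k,v in d.items() if k!="frame"})
E
```

```text
pics
{'clock': 0.0, 'qpos': array([ 1.10799840e+00,  2.76597748e-01,  1.50615907e+00, -1.46602043e-05,
        1.36071612e+00, -1.20991915e-01]), 'qd': array([ 2.59681092e-04, -7.10509497e-04,  1.73774709e-03,  1.49766673e-03,
        9.10281885e-05, -1.10119110e-04]), 'effort': array([ 1.72593045e-03, -4.16766572e+01, -2.45815498e+01, -3.27581229e-04,
        1.07524145e-02, -4.05005403e-05]), 'position': array([0.19249292, 0.54124066, 0.23042783]), 'ee_rot': array([-2.63677117e-04,  1.70070679e-01,  9.85431418e-01, -9.02433918e-04]), 'contact_force': array([ 0.21944631,  0.56793614, -0.481511  ]), 'moment': array([-0.00133426, -0.00979493,  0.01108992]), 'gripper_force': 0.0, 'width': 0.08561605695315562} -0.0187
{'fx': 493.2748802381101, 'fy': 493.2748802381101, 'cx': 320.19860188427197, 'cy': 240.22477498681116, 'position': array([0.06989269, 0.4741327 , 0.50191432]), 'attitude': array([-0.28730043, -0.15879935,  0.46650637,  0.8213483 ])}
{'fx': 507.0149435298746, 'fy': 507.0149435298746, 'cx': 324.53745489687554, 'cy': 237.65717988476595, 'position': array([ 0.35780017, -0.08620528,  0.96135568]), 'attitude': array([ 0.71568496,  0.04627757, -0.06435529, -0.69391053])}
```

View pics/scene0.png

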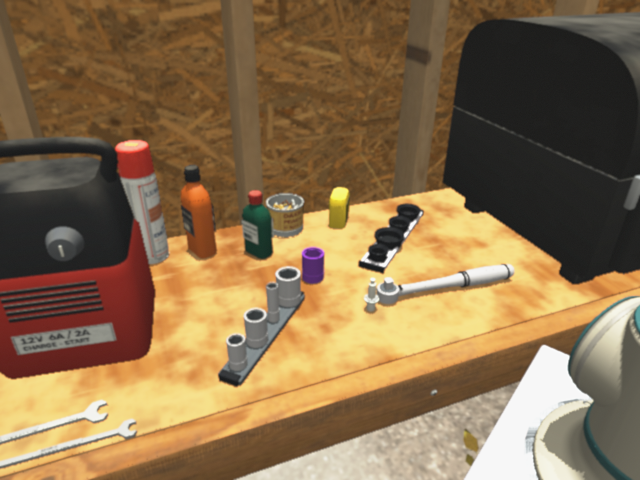

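View pics/top0.png

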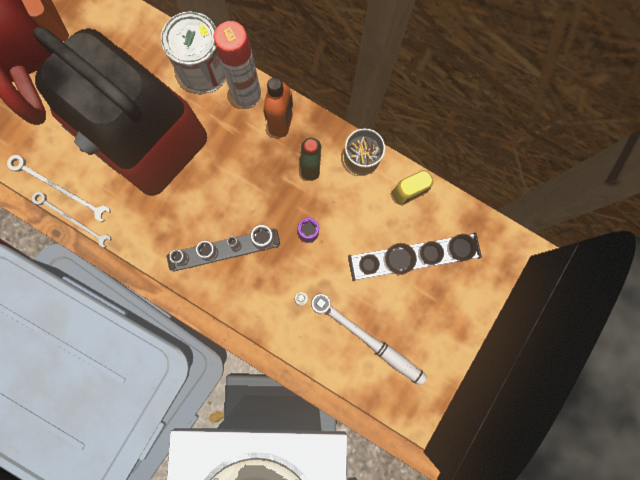

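The scene view shows the rail at about (265,335) with four sockets, and the purple decoy at (313,265). In the top view the sockets are at (177,256), (205,249), (233,242) and (262,236). The cups are at (369,264), (400,258), (431,252) and (462,247), with the plug at (301,298) and the bottle at (311,150). I'll zoom in next.

```bash
cat > h.py <<'E'
from rig import manip
import numpy as np, cv2
from scipy.spatial.transform import Rotation as R
def rot(q): return R.from_quat([q[1],q[2],q[3],q[0]]).as_matrix()
def p2w(d,u,v,z):
    r=rot(d["attitude"])@np.array([(u-d["cx"])/d["fx"],-(v-d["cy"])/d["fy"],-1.])
    p=np.array(d["position"]); return p+r*(z-p[2])/r[2]
def w2p(d,P):
    c=(np.atleast_2d(P)-d["position"])@rot(d["attitude"])
    return np.c_[d["cx"]-d["fx"]*c[:,0]/c[:,2], d["cy"]+d["fy"]*c[:,1]/c[:,2]]
def ring(d,x,y,z,r):
    t=np.linspace(0,2*np.pi,60); return w2p(d,np.c_[x+r*np.cos(t),y+r*np.sin(t),0*t+z])
E
python3 - <<'E'
from h import *
im=cv2.imread("pics/top0.png")
a=cv2.resize(im[215:285,160:290],(780,420),interpolation=cv2.INTER_CUBIC)
b=cv2.resize(im[222:292,342:488],(780,374),interpolation=cv2.INTER_CUBIC)
cv2.imwrite("pics/a.png",a);cv2.imwrite("pics/b.png",b)
d=manip.get_image("top")
for u,v,z in [(177,256,.056),(205,249,.056),(233,242,.07),(262,236,.06),(369,264,.027),(400,258,.027),(431,252,.027),(462,247,.027),(309,229,.05),(301,298,.058)]: print(u,v,p2w(d,u,v,z).round(4))
E
```

```text
177 256 [0.4593 0.1548 0.056 ]
205 249 [0.4735 0.106  0.056 ]
233 242 [0.4858 0.0546 0.07  ]
262 236 [0.4998 0.0051 0.06  ]
369 264 [ 0.459 -0.192  0.027]
400 258 [ 0.4721 -0.2497  0.027 ]
431 252 [ 0.4852 -0.3078  0.027 ]
462 247 [ 0.4965 -0.3663  0.027 ]
309 229 [ 0.5171 -0.0787  0.05  ]
301 298 [ 0.3914 -0.0688  0.058 ]
```

View pics/a.png

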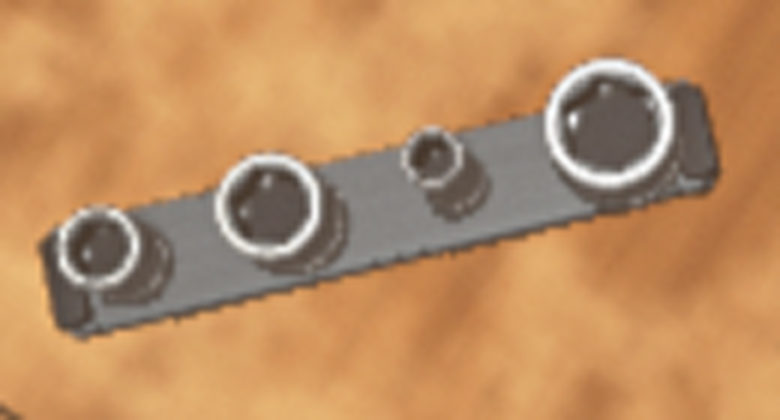

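View pics/b.png

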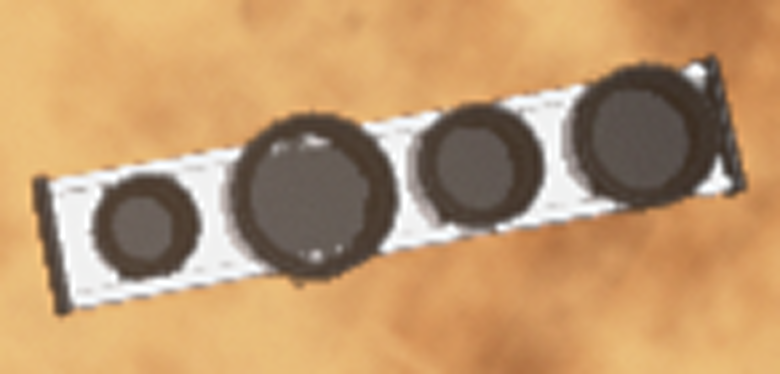

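From the crops, the sockets left to right are 25, 32, 18, 39. The cups left to right are 18, 39, 25, 32. Next I fit both rows with the known spacings.

```bash
cat > fit.py <<'E'
from h import *
from scipy.optimize import least_squares
d=manip.get_image("top")
S=[("25",175.9,255.75,.056),("32",204.4,248.9,.058),("18",231.75,240.75,.074),("39",261.1,235.25,.062)]
C=[("18",369.1,264.1,.027),("39",400.4,258.3,.027),("25",431.6,252.5,.027),("32",462.5,246.9,.027)]
for nm,L,sp in (("sock",S,.052),("cup",C,.060)):
    P=np.array([p2w(d,u,v,z)[:2] for _,u,v,z in L]); k=(np.arange(4)-1.5)*sp
    f=lambda p:(np.c_[p[0]+k*np.cos(p[2]),p[1]+k*np.sin(p[2])]-P).ravel()
    r=least_squares(f,[*P.mean(0),-1.3]).x; F=P+f(r).reshape(4,2)
    print(nm,"row deg",np.degrees(r[2]).round(2),"resid mm",(f(r).reshape(4,2)*1e3).round(1).tolist())
    for l,q in zip(L,F): print(l[0],q.round(4))
E
python3 - <<'E'
from fit import *
for p in [(535,245),(555,248),(430,455),(422,440),(480,350)]: print(p,p2w(d,*p,0).round(3))
im=manip.get_image("scene"); f=im["frame"][:,:,::-1].copy()
def dr(x,y,z,r,c): cv2.polylines(big,[np.int32((ring(im,x,y,z,r)-off+.5)*s)],1,c,1)
off=np.array([215,190]);s=3.5
big=cv2.resize(f[190:355,215:435],None,fx=s,fy=s,interpolation=cv2.INTER_CUBIC)
for nm,L,sp in (("s",S,.052),("c",C,.06)):
    P=np.array([p2w(d,u,v,z)[:2] for _,u,v,z in L])
    for l,q in zip(L,P): 
        w=float(l[0])/2000; dr(*q,l[3],w if nm=="s" else w+.0095,(0,0,255)); 
cv2.imwrite("pics/ov.png",big); print(big.shape)
E
```

```text
sock row deg -74.68 resid mm [[0.0, 0.0], [0.1, -0.0], [-0.2, 0.2], [0.1, -0.2]]
25 [0.4597 0.1568]
32 [0.4735 0.1067]
18 [0.4872 0.0565]
39 [0.5009 0.0063]
cup row deg -77.76 resid mm [[-0.0, 0.4], [-0.0, 0.1], [-0.1, -0.1], [0.2, -0.4]]
18 [ 0.4588 -0.1917]
39 [ 0.4715 -0.2504]
25 [ 0.4842 -0.309 ]
32 [ 0.4969 -0.3676]
(535, 245) [ 0.509 -0.517  0.   ]
(555, 248) [ 0.505 -0.556  0.   ]
(430, 455) [ 0.119 -0.311 -0.   ]
(422, 440) [ 0.144 -0.296  0.   ]
(480, 350) [ 0.307 -0.406  0.   ]
(578, 770, 3)
```

View pics/ov.png

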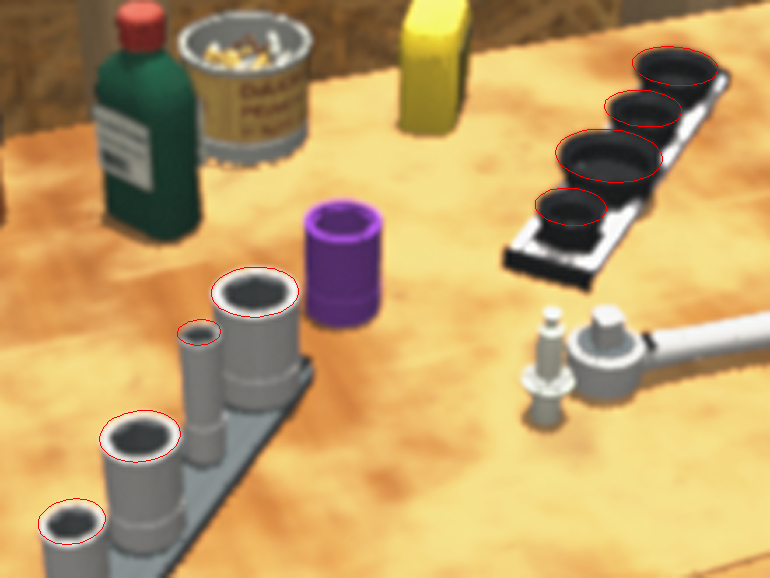

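The overlay lines up: the rings predicted from the top camera sit on all four socket tops and all four cup rims in the scene camera, and the row residuals are under 0.5 mm. Now a planning helper and the first move: raise and turn, hand to 60 mm.

```bash
cat > go.py <<'E'
# usage: go.py x y z yawdeg : needed shift in present tool axes (m) and turn (deg)
from h import *
import sys
x,y,z,yaw=map(float,sys.argv[1:]); s=manip.get_state(); M=rot(s["ee_rot"])
c,n=np.cos(np.radians(yaw)),np.sin(np.radians(yaw))
T=np.array([[-n,c,0],[c,n,0],[0,0,-1.]]).T.copy(); T=np.c_[np.array([n,-c,0]),np.array([c,n,0]),np.array([0,0,-1.])]
w=np.array([x,y,z])-s["position"]
print("t",round(s["clock"],2),"pos",s["position"].round(4),"shift tool",(M.T@w).round(4),"shift if turned",(T.T@w).round(4),"turn",np.degrees(R.from_matrix(M.T@T).as_rotvec()).round(2),"width",round(s["width"],4),"q",s["qpos"].round(2))
E
python3 -m pendant '[{"dz":-0.016,"rz":6.9,"hand":0.06},{"dz":-0.016,"rz":6.9,"hand":0.06},{"dz":-0.016,"rz":6.9,"hand":0.06},{"dz":-0.016,"rz":6.9,"hand":0.06},{"dz":-0.016,"rz":6.9,"hand":0.06},{"dz":-0.016,"rz":6.9,"hand":0.06},{"dz":-0.016,"rz":6.9,"hand":0.06},{"dz":-0.016,"rz":6.9,"hand":0.06},{"hand":0.06}]' 60
python3 go.py .4872 .0565 .36 15.32
```

```text
invalid input
Traceback (most recent call last):
  File "go.py", line 8, in <module>
    print("t",round(s["clock"],2),"pos",s["position"].round(4),"shift tool",(M.T@w).round(4),"shift if turned",(T.T@w).round(4),"turn",np.degrees(R.from_matrix(M.T@T).as_rotvec()).round(2),"width",round(s["width"],4),"q",s["qpos"].round(2))
                                                                                                                                                  ~~~~~~~~~~~~~^^^^^^^
  File "scipy/spatial/transform/_rotation.pyx", line 1143, in scipy.spatial.transform._rotation.Rotation.from_matrix
ValueError: Non-positive determinant (left-handed or null coordinate frame) in rotation matrix 0: [[-5.72180122e-01 -8.20127975e-01 -1.09160482e-04]
 [-8.20127750e-01  5.72179855e-01  8.29415274e-04]
 [ 6.17767241e-04 -5.64100473e-04  9.99999650e-01]].
```

```bash
sed -i '6d' go.py; sed -i '5a T=np.c_[np.array([-n,c,0]),np.array([c,n,0]),np.array([0,0,-1.])]' go.py
python3 -m pendant '[{"dx":0,"dy":0,"dz":-0.016,"rx":0,"ry":0,"rz":6.9,"hand":0.06}]' 60
python3 go.py .4872 .0565 .36 15.32
```

```text
clock: 0.33
position: [0.1918, 0.5399, 0.2443]
ee_rot: [-0.001, 0.23, 0.973, -0.003]
contact_force: [-0.1, -0.3, 0.1]
width: 0.0758
gripper_force: 0.0
t 0.33 pos [0.1918 0.5399 0.2443] shift tool [-0.4805 -0.3008 -0.1136] shift if turned [-0.5442  0.1572 -0.1157] turn [-0.38  0.17 48.08] width 0.0758 q [1.11 0.27 1.48 0.   1.4  0.  ]
```

```bash

python3 -m pendant '[{"dx":0,"dy":0,"dz":-0.016,"rx":0,"ry":0,"rz":6.9,"hand":0.06},{"dx":0,"dy":0,"dz":-0.016,"rx":0,"ry":0,"rz":6.9,"hand":0.06},{"dx":0,"dy":0,"dz":-0.016,"rx":0,"ry":0,"rz":6.9,"hand":0.06},{"dx":0,"dy":0,"dz":-0.016,"rx":0,"ry":0,"rz":6.9,"hand":0.06},{"dx":0,"dy":0,"dz":-0.016,"rx":0,"ry":0,"rz":6.9,"hand":0.06},{"dx":0,"dy":0,"dz":-0.016,"rx":0,"ry":0,"rz":6.9,"hand":0.06},{"dx":0,"dy":0,"dz":-0.016,"rx":0,"ry":0,"rz":6.7,"hand":0.06},{"dx":0,"dy":0,"dz":0,"rx":0,"ry":0,"rz":0,"hand":0.06}]' 60
python3 go.py .4872 .0565 .36 15.32
python3 -m pendant '[{"dx":-0.036,"dy":0.01,"dz":0,"rx":0,"ry":0,"rz":0,"hand":0.06},{"dx":-0.036,"dy":0.01,"dz":0,"rx":0,"ry":0,"rz":0,"hand":0.06},{"dx":-0.036,"dy":0.01,"dz":0,"rx":0,"ry":0,"rz":0,"hand":0.06},{"dx":-0.036,"dy":0.01,"dz":0,"rx":0,"ry":0,"rz":0,"hand":0.06},{"dx":-0.036,"dy":0.01,"dz":0,"rx":0,"ry":0,"rz":0,"hand":0.06},{"dx":-0.036,"dy":0.01,"dz":0,"rx":0,"ry":0,"rz":0,"hand":0.06},{"dx":-0.036,"dy":0.01,"dz":0,"rx":0,"ry":0,"rz":0,"hand":0.06},{"dx":-0.036,"dy":0.01,"dz":0,"rx":0,"ry":0,"rz":0,"hand":0.06},{"dx":-0.036,"dy":0.01,"dz":0,"rx":0,"ry":0,"rz":0,"hand":0.06},{"dx":-0.036,"dy":0.01,"dz":0,"rx":0,"ry":0,"rz":0,"hand":0.06},{"dx":-0.036,"dy":0.01,"dz":0,"rx":0,"ry":0,"rz":0,"hand":0.06},{"dx":-0.036,"dy":0.01,"dz":0,"rx":0,"ry":0,"rz":0,"hand":0.06}]'
python3 go.py .4872 .0565 .11 15.32
```

```text
clock: 1.0
position: [0.1933, 0.5429, 0.3626]
ee_rot: [-0.001, 0.607, 0.795, 0.003]
contact_force: [0.6, -0.7, 0.5]
width: 0.0602
gripper_force: 0.0
t 1.0 pos [0.1933 0.5429 0.3626] shift tool [-0.5468  0.155   0.0007] shift if turned [-0.5468  0.1549  0.0026] turn [ 0.24 -0.27 -0.  ] width 0.0602 q [ 1.11  0.23  1.25 -0.    1.65  0.84]
clock: 2.0
position: [0.4234, 0.1554, 0.3584]
ee_rot: [-0.0, 0.605, 0.797, -0.0]
contact_force: [1.0, -0.8, 0.7]
width: 0.0602
gripper_force: 0.0
t 2.0 pos [0.4234 0.1554 0.3584] shift tool [-0.1125  0.0351  0.2483] shift if turned [-0.1123  0.0354  0.2484] turn [-0.05 -0.02  0.29] width 0.0602 q [ 0.2   0.04  1.49  0.    1.61 -0.08]
```

```bash

python3 -m pendant '[{"dx":-0.028,"dy":0.0088,"dz":0.01,"rx":0,"ry":0,"rz":0,"hand":0.06},{"dx":-0.028,"dy":0.0088,"dz":0.02,"rx":0,"ry":0,"rz":0,"hand":0.06},{"dx":-0.028,"dy":0.0088,"dz":0.03,"rx":0,"ry":0,"rz":0,"hand":0.06},{"dx":-0.028,"dy":0.0088,"dz":0.03,"rx":0,"ry":0,"rz":0.3,"hand":0.06},{"dx":0,"dy":0,"dz":0.035,"rx":0,"ry":0,"rz":0,"hand":0.06},{"dx":0,"dy":0,"dz":0.035,"rx":0,"ry":0,"rz":0,"hand":0.06},{"dx":0,"dy":0,"dz":0.035,"rx":0,"ry":0,"rz":0,"hand":0.06},{"dx":0,"dy":0,"dz":0.035,"rx":0,"ry":0,"rz":0,"hand":0.06},{"dx":0,"dy":0,"dz":0.018,"rx":0,"ry":0,"rz":0,"hand":0.06},{"dx":0,"dy":0,"dz":0,"rx":0,"ry":0,"rz":0,"hand":0.06},{"dx":0,"dy":0,"dz":0,"rx":0,"ry":0,"rz":0,"hand":0.06}]'
python3 go.py .4872 .0565 .034 15.32
```

```text
clock: 2.92
position: [0.4857, 0.059, 0.1106]
ee_rot: [-0.001, 0.607, 0.795, -0.001]
contact_force: [0.5, -0.1, 0.5]
width: 0.0603
gripper_force: 0.0
t 2.92 pos [0.4857 0.059  0.1106] shift tool [-0.0029  0.0011  0.0766] shift if turned [-0.0028  0.0008  0.0766] turn [-0.17 -0.06 -0.1 ] width 0.0603 q [-0.02  0.25  1.87  0.    1.02 -0.29]
```

```bash

python3 -m pendant '[{"dx":-0.0025,"dy":0.0008,"dz":0.015,"rx":0,"ry":0,"rz":0,"hand":0.06},{"dx":0,"dy":0,"dz":0.02,"rx":0,"ry":0,"rz":0,"hand":0.06},{"dx":0,"dy":0,"dz":0.02,"rx":0,"ry":0,"rz":0,"hand":0.06},{"dx":0,"dy":0,"dz":0.015,"rx":0,"ry":0,"rz":0,"hand":0.06},{"dx":0,"dy":0,"dz":0.0066,"rx":0,"ry":0,"rz":0,"hand":0.06},{"dx":0,"dy":0,"dz":0,"rx":0,"ry":0,"rz":0,"hand":0.06},{"dx":0,"dy":0,"dz":0,"rx":0,"ry":0,"rz":0,"hand":0.06}]'
python3 go.py .4872 .0565 .034 15.32;
python3 - <<'E'
from h import *
d=manip.get_image("scene"); cv2.imwrite("pics/g1.png",cv2.resize(d["frame"][200:380,200:400,::-1],None,fx=3,fy=3))
E
```

```text
clock: 3.5
position: [0.4894, 0.0568, 0.0363]
ee_rot: [0.001, 0.608, 0.794, 0.001]
contact_force: [-0.2, -0.6, 0.3]
width: 0.0602
gripper_force: 0.0
t 3.5 pos [0.4894 0.0568 0.0363] shift tool [ 0.0003 -0.0022  0.0023] shift if turned [ 0.0003 -0.0022  0.0023] turn [ 0.13  0.03 -0.16] width 0.0602 q [-0.03  0.35  1.96  0.    0.83 -0.29]
```

View pics/g1.png

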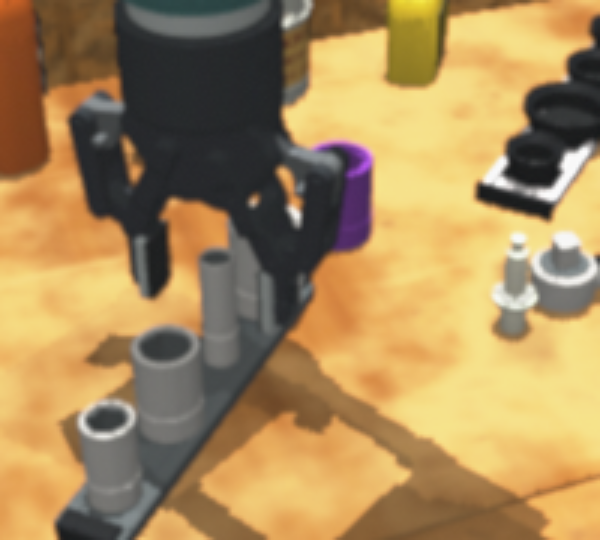

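The fingers straddle socket_18 (crop 215,300). I close on it.

```bash

python3 -m pendant '[{"dx":0,"dy":-0.0015,"dz":0.001,"rx":0,"ry":0,"rz":0,"hand":0.06},{"dx":0,"dy":0,"dz":0,"rx":0,"ry":0,"rz":0,"hand":0.025},{"dx":0,"dy":0,"dz":0,"rx":0,"ry":0,"rz":0,"hand":0.012},{"dx":0,"dy":0,"dz":0,"rx":0,"ry":0,"rz":0,"hand":0.01},{"dx":0,"dy":0,"dz":0,"rx":0,"ry":0,"rz":0,"hand":0.01},{"dx":0,"dy":0,"dz":0,"rx":0,"ry":0,"rz":0,"hand":0.01},{"dx":0,"dy":0,"dz":0,"rx":0,"ry":0,"rz":0,"hand":0.01},{"dx":0,"dy":0,"dz":0,"rx":0,"ry":0,"rz":0,"hand":0.01},{"dx":0,"dy":0,"dz":0,"rx":0,"ry":0,"rz":0,"hand":0.01}]' 60
python3 go.py .4872 .0565 .034 15.32
```

```text
clock: 4.3
position: [0.487, 0.0564, 0.0346]
ee_rot: [0.0, 0.608, 0.794, 0.0]
contact_force: [-1.5, 0.9, 5.7]
width: 0.0167
gripper_force: 58.4
t 4.3 pos [0.487  0.0564 0.0346] shift tool [0.0001 0.0003 0.0006] shift if turned [0.0001 0.0003 0.0006] turn [ 0.03  0.01 -0.2 ] width 0.0167 q [-0.03  0.35  1.96  0.    0.83 -0.29]
```

```bash

python3 -m pendant '[{"dx":0,"dy":0,"dz":-0.005,"rx":0,"ry":0,"rz":0,"hand":0.01},{"dx":0,"dy":0,"dz":-0.008,"rx":0,"ry":0,"rz":0,"hand":0.01},{"dx":0,"dy":0,"dz":-0.01,"rx":0,"ry":0,"rz":0,"hand":0.01},{"dx":0,"dy":0,"dz":-0.02,"rx":0,"ry":0,"rz":0,"hand":0.01},{"dx":0,"dy":0,"dz":-0.03,"rx":0,"ry":0,"rz":0,"hand":0.01},{"dx":0,"dy":0,"dz":-0.03,"rx":0,"ry":0,"rz":0,"hand":0.01},{"dx":0,"dy":0,"dz":-0.025,"rx":0,"ry":0,"rz":0,"hand":0.01},{"dx":0,"dy":0,"dz":0,"rx":0,"ry":0,"rz":0,"hand":0.01}]' 60
python3 go.py .4588 -.1917 .16 12.24
```

```text
clock: 4.97
position: [0.4903, 0.0563, 0.1677]
ee_rot: [0.004, 0.608, 0.794, 0.003]
contact_force: [0.1, 0.7, -0.4]
width: 0.0163
gripper_force: 58.5
t 4.97 pos [0.4903 0.0563 0.1677] shift tool [-0.2312 -0.0952  0.0074] shift if turned [-0.2357 -0.0834  0.0077] turn [0.62 0.16 2.88] width 0.0163 q [-0.03  0.19  1.78  0.    1.15 -0.29]
```

```bash

python3 -m pendant '[{"dx":0,"dy":0,"dz":0,"rx":0,"ry":0,"rz":3,"hand":0.01},{"dx":-0.02,"dy":-0.007,"dz":0,"rx":0,"ry":0,"rz":0,"hand":0.01},{"dx":-0.03,"dy":-0.0106,"dz":0,"rx":0,"ry":0,"rz":0,"hand":0.01},{"dx":-0.03,"dy":-0.0106,"dz":0,"rx":0,"ry":0,"rz":0,"hand":0.01},{"dx":-0.03,"dy":-0.0106,"dz":0,"rx":0,"ry":0,"rz":0,"hand":0.01},{"dx":-0.03,"dy":-0.0106,"dz":0,"rx":0,"ry":0,"rz":0,"hand":0.01},{"dx":-0.03,"dy":-0.0106,"dz":0,"rx":0,"ry":0,"rz":0,"hand":0.01},{"dx":-0.03,"dy":-0.0106,"dz":0,"rx":0,"ry":0,"rz":0,"hand":0.01},{"dx":-0.02,"dy":-0.007,"dz":0,"rx":0,"ry":0,"rz":0,"hand":0.01},{"dx":-0.0155,"dy":-0.0054,"dz":0,"rx":0,"ry":0,"rz":0,"hand":0.01},{"dx":0,"dy":0,"dz":0,"rx":0,"ry":0,"rz":0,"hand":0.01},{"dx":0,"dy":0,"dz":0,"rx":0,"ry":0,"rz":0,"hand":0.01}]' 60
python3 go.py .4588 -.1917 .07 12.24
```

```text
clock: 5.97
position: [0.4545, -0.1915, 0.1616]
ee_rot: [-0.001, 0.629, 0.777, 0.0]
contact_force: [-0.4, -0.2, -0.7]
width: 0.0167
gripper_force: 58.6
t 5.97 pos [ 0.4545 -0.1915  0.1616] shift tool [-0.0012  0.0042  0.0916] shift if turned [-0.0011  0.0042  0.0916] turn [-0.04 -0.08 -0.25] width 0.0167 q [-0.54  0.21  1.78  0.    1.15 -0.75]
```

```bash

python3 -m pendant '[{"dx":-0.001,"dy":0.004,"dz":0.01,"rx":0,"ry":0,"rz":0,"hand":0.01},{"dx":0,"dy":0,"dz":0.02,"rx":0,"ry":0,"rz":0,"hand":0.01},{"dx":0,"dy":0,"dz":0.025,"rx":0,"ry":0,"rz":0,"hand":0.01},{"dx":0,"dy":0,"dz":0.025,"rx":0,"ry":0,"rz":0,"hand":0.01},{"dx":0,"dy":0,"dz":0.01,"rx":0,"ry":0,"rz":0,"hand":0.01},{"dx":0,"dy":0,"dz":0,"rx":0,"ry":0,"rz":0,"hand":0.01},{"dx":0,"dy":0,"dz":0,"rx":0,"ry":0,"rz":0,"hand":0.01},{"dx":0,"dy":0,"dz":0,"rx":0,"ry":0,"rz":0,"hand":0.01}]' 60
python3 go.py .4588 -.1917 .035 12.24;
python3 - <<'E'
from h import *
d=manip.get_image("scene"); cv2.imwrite("pics/g2.png",cv2.resize(d["frame"][170:310,330:480,::-1],None,fx=4,fy=4))
E
```

```text
clock: 6.63
position: [0.46, -0.191, 0.0726]
ee_rot: [0.001, 0.628, 0.778, 0.0]
contact_force: [0.0, -0.1, -0.0]
width: 0.0167
gripper_force: 58.6
t 6.63 pos [ 0.46   -0.191   0.0726] shift tool [-0.0004 -0.0013  0.0376] shift if turned [-0.0005 -0.0013  0.0376] turn [ 0.06  0.03 -0.06] width 0.0167 q [-0.53  0.31  1.9   0.    0.93 -0.75]
```

View pics/g2.png

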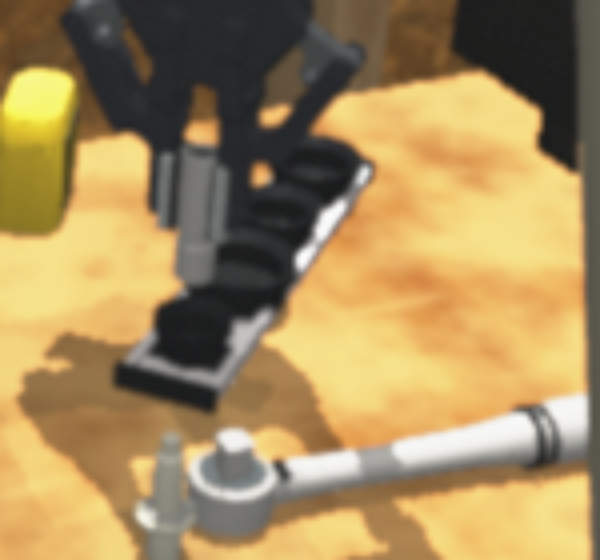

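socket_18 hangs upright just over the cup_18 mouth (crop 195,300). I lower it and check the contact.

```bash

python3 -m pendant '[{"dx":0,"dy":-0.001,"dz":0.006,"rx":0,"ry":0,"rz":0,"hand":0.01},{"dx":0,"dy":0,"dz":0.006,"rx":0,"ry":0,"rz":0,"hand":0.01},{"dx":0,"dy":0,"dz":0.006,"rx":0,"ry":0,"rz":0,"hand":0.01},{"dx":0,"dy":0,"dz":0.006,"rx":0,"ry":0,"rz":0,"hand":0.01},{"dx":0,"dy":0,"dz":0.006,"rx":0,"ry":0,"rz":0,"hand":0.01},{"dx":0,"dy":0,"dz":0.004,"rx":0,"ry":0,"rz":0,"hand":0.01},{"dx":0,"dy":0,"dz":0.002,"rx":0,"ry":0,"rz":0,"hand":0.01},{"dx":0,"dy":0,"dz":0.001,"rx":0,"ry":0,"rz":0,"hand":0.01},{"dx":0,"dy":0,"dz":0,"rx":0,"ry":0,"rz":0,"hand":0.01},{"dx":0,"dy":0,"dz":0,"rx":0,"ry":0,"rz":0,"hand":0.01}]' 60
python3 go.py .4588 -.1917 .0346 12.24
```

```text
clock: 7.52
position: [0.4584, -0.1918, 0.0352]
ee_rot: [0.0, 0.629, 0.778, 0.0]
contact_force: [-0.4, -0.9, -0.8]
width: 0.0164
gripper_force: 58.6
t 7.52 pos [ 0.4584 -0.1918  0.0352] shift tool [-0.      0.0004  0.0006] shift if turned [-0.      0.0004  0.0006] turn [ 0.02  0.01 -0.13] width 0.0164 q [-0.54  0.36  1.95  0.    0.84 -0.75]
```

Just above the floor, so release, then rise.

```bash

python3 -m pendant '[{"dx":0,"dy":0,"dz":0.0005,"rx":0,"ry":0,"rz":0,"hand":0.019},{"dx":0,"dy":0,"dz":0,"rx":0,"ry":0,"rz":0,"hand":0.022},{"dx":0,"dy":0,"dz":0,"rx":0,"ry":0,"rz":0,"hand":0.03},{"dx":0,"dy":0,"dz":0,"rx":0,"ry":0,"rz":0,"hand":0.045},{"dx":0,"dy":0,"dz":0,"rx":0,"ry":0,"rz":0,"hand":0.05},{"dx":0,"dy":0,"dz":-0.01,"rx":0,"ry":0,"rz":0,"hand":0.05},{"dx":0,"dy":0,"dz":-0.02,"rx":0,"ry":0,"rz":0,"hand":0.05},{"dx":0,"dy":0,"dz":-0.03,"rx":0,"ry":0,"rz":0,"hand":0.055},{"dx":0,"dy":0,"dz":-0.04,"rx":0,"ry":0,"rz":0,"hand":0.06},{"dx":0,"dy":0,"dz":-0.03,"rx":0,"ry":0,"rz":0,"hand":0.06},{"dx":0,"dy":0,"dz":0,"rx":0,"ry":0,"rz":0,"hand":0.06}]' 60
python3 go.py .4597 .1568 .165 15.32
python3 - <<'E'
from h import *
d=manip.get_image("scene"); cv2.imwrite("pics/g3.png",cv2.resize(d["frame"][170:310,330:480,::-1],None,fx=4,fy=4))
E
```

```text
clock: 8.43
position: [0.4619, -0.1938, 0.1709]
ee_rot: [0.006, 0.628, 0.778, 0.001]
contact_force: [1.4, -0.4, 0.5]
width: 0.0597
gripper_force: 0.0
t 8.43 pos [ 0.4619 -0.1938  0.1709] shift tool [0.3433 0.0714 0.0036] shift if turned [0.3387 0.0905 0.0059] turn [ 0.55  0.52 -3.2 ] width 0.0597 q [-0.54  0.2   1.77  0.    1.16 -0.75]
```

View pics/g3.png

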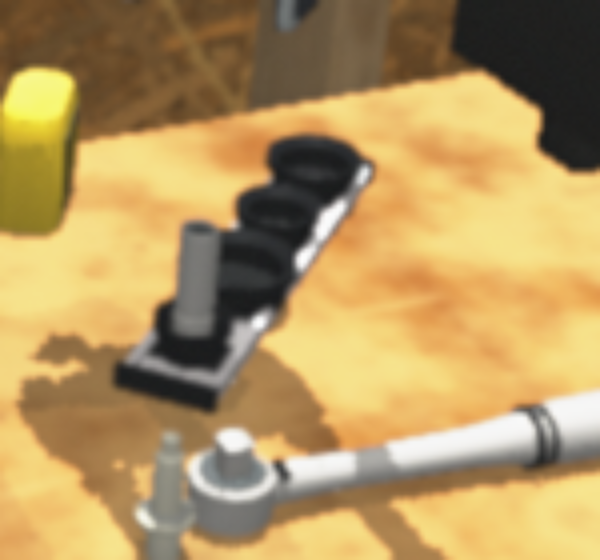

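socket_18 stands upright in its cup (crop 200,280). Next is socket_25.

```bash

python3 -m pendant '[{"dx":0,"dy":0,"dz":0,"rx":0,"ry":0,"rz":-3.1,"hand":0.06},{"dx":0.024,"dy":0.0062,"dz":0,"rx":0,"ry":0,"rz":0,"hand":0.06},{"dx":0.036,"dy":0.0096,"dz":0,"rx":0,"ry":0,"rz":0,"hand":0.06},{"dx":0.036,"dy":0.0096,"dz":0,"rx":0,"ry":0,"rz":0,"hand":0.06},{"dx":0.036,"dy":0.0096,"dz":0,"rx":0,"ry":0,"rz":0,"hand":0.06},{"dx":0.036,"dy":0.0096,"dz":0,"rx":0,"ry":0,"rz":0,"hand":0.06},{"dx":0.036,"dy":0.0096,"dz":0,"rx":0,"ry":0,"rz":0,"hand":0.06},{"dx":0.036,"dy":0.0096,"dz":0,"rx":0,"ry":0,"rz":0,"hand":0.06},{"dx":0.036,"dy":0.0096,"dz":0,"rx":0,"ry":0,"rz":0,"hand":0.06},{"dx":0.036,"dy":0.0096,"dz":0,"rx":0,"ry":0,"rz":0,"hand":0.06},{"dx":0.026,"dy":0.007,"dz":0,"rx":0,"ry":0,"rz":0,"hand":0.06},{"dx":0,"dy":0,"dz":0,"rx":0,"ry":0,"rz":0,"hand":0.06}]' 60
python3 -m pendant '[{"dx":0,"dy":0,"dz":0,"rx":0,"ry":0,"rz":0,"hand":0.06},{"dx":0,"dy":0,"dz":0.02,"rx":0,"ry":0,"rz":0,"hand":0.06},{"dx":0,"dy":0,"dz":0.03,"rx":0,"ry":0,"rz":0,"hand":0.06},{"dx":0,"dy":0,"dz":0.03,"rx":0,"ry":0,"rz":0,"hand":0.06},{"dx":0,"dy":0,"dz":0,"rx":0,"ry":0,"rz":0,"hand":0.06},{"dx":0,"dy":0,"dz":0,"rx":0,"ry":0,"rz":0,"hand":0.06},{"dx":0,"dy":0,"dz":0,"rx":0,"ry":0,"rz":0,"hand":0.06}]' 60
python3 go.py .4597 .1568 .032 15.32
```

```text
clock: 9.48
position: [0.4552, 0.1625, 0.1633]
ee_rot: [-0.002, 0.605, 0.796, 0.0]
contact_force: [0.4, -0.1, 0.9]
width: 0.0596
gripper_force: 0.0
clock: 10.07
position: [0.4571, 0.1574, 0.0854]
ee_rot: [0.0, 0.608, 0.794, 0.0]
contact_force: [-0.0, -0.3, 0.9]
width: 0.0601
gripper_force: 0.0
t 10.07 pos [0.4571 0.1574 0.0854] shift tool [-0.0012  0.0023  0.0534] shift if turned [-0.0012  0.0024  0.0534] turn [ 0.05  0.02 -0.17] width 0.0601 q [ 0.19  0.27  1.92 -0.    0.95 -0.08]
```

```bash

python3 -m pendant '[{"dx":-0.0012,"dy":0.0024,"dz":0.01,"rx":0,"ry":0,"rz":0,"hand":0.06},{"dx":0,"dy":0,"dz":0.02,"rx":0,"ry":0,"rz":0,"hand":0.06},{"dx":0,"dy":0,"dz":0.015,"rx":0,"ry":0,"rz":0,"hand":0.06},{"dx":0,"dy":0,"dz":0.0074,"rx":0,"ry":0,"rz":0,"hand":0.06},{"dx":0,"dy":0,"dz":0,"rx":0,"ry":0,"rz":0,"hand":0.06},{"dx":0,"dy":0,"dz":0,"rx":0,"ry":0,"rz":0,"hand":0.035},{"dx":0,"dy":0,"dz":0,"rx":0,"ry":0,"rz":0,"hand":0.026},{"dx":0,"dy":0,"dz":0,"rx":0,"ry":0,"rz":0,"hand":0.017},{"dx":0,"dy":0,"dz":0,"rx":0,"ry":0,"rz":0,"hand":0.017},{"dx":0,"dy":0,"dz":0,"rx":0,"ry":0,"rz":0,"hand":0.017},{"dx":0,"dy":0,"dz":0,"rx":0,"ry":0,"rz":0,"hand":0.017},{"dx":0,"dy":0,"dz":0,"rx":0,"ry":0,"rz":0,"hand":0.017}]' 60
python3 go.py .4597 .1568 .033 15.32
```

```text
clock: 11.07
position: [0.4598, 0.1578, 0.0334]
ee_rot: [0.001, 0.607, 0.795, 0.001]
contact_force: [-0.0, -0.5, 6.4]
width: 0.023
gripper_force: 58.8
t 11.07 pos [0.4598 0.1578 0.0334] shift tool [-0.0009 -0.0004  0.0004] shift if turned [-0.0009 -0.0004  0.0004] turn [ 0.14  0.01 -0.1 ] width 0.023 q [ 0.19  0.35  1.98  0.    0.82 -0.08]
```

```bash

python3 -m pendant '[{"dx":0,"dy":0,"dz":-0.005,"rx":0,"ry":0,"rz":0,"hand":0.017},{"dx":0,"dy":0,"dz":-0.008,"rx":0,"ry":0,"rz":0,"hand":0.017},{"dx":0,"dy":0,"dz":-0.01,"rx":0,"ry":0,"rz":0,"hand":0.017},{"dx":0,"dy":0,"dz":-0.02,"rx":0,"ry":0,"rz":0,"hand":0.017},{"dx":0,"dy":0,"dz":-0.03,"rx":0,"ry":0,"rz":0,"hand":0.017},{"dx":0,"dy":0,"dz":-0.03,"rx":0,"ry":0,"rz":0,"hand":0.017},{"dx":0,"dy":0,"dz":-0.025,"rx":0,"ry":0,"rz":3,"hand":0.017},{"dx":0,"dy":0,"dz":0,"rx":0,"ry":0,"rz":0,"hand":0.017},{"dx":0,"dy":0,"dz":0,"rx":0,"ry":0,"rz":0,"hand":0.017}]' 60
python3 go.py .4842 -.309 .16 12.24
```

```text
clock: 11.82
position: [0.4598, 0.1578, 0.1621]
ee_rot: [0.001, 0.628, 0.778, 0.002]
contact_force: [-1.1, 0.2, -1.6]
width: 0.0232
gripper_force: 58.9
t 11.82 pos [0.4598 0.1578 0.1621] shift tool [-0.4614 -0.0752  0.0018] shift if turned [-0.4614 -0.0752  0.0021] turn [ 0.24 -0.    0.  ] width 0.0232 q [ 0.19  0.19  1.8   0.    1.14 -0.03]
```

```bash

python3 -m pendant '[{"dx":-0.025,"dy":-0.0041,"dz":0,"rx":0,"ry":0,"rz":0,"hand":0.017},{"dx":-0.036,"dy":-0.0059,"dz":0,"rx":0,"ry":0,"rz":0,"hand":0.017},{"dx":-0.036,"dy":-0.0059,"dz":0,"rx":0,"ry":0,"rz":0,"hand":0.017},{"dx":-0.036,"dy":-0.0059,"dz":0,"rx":0,"ry":0,"rz":0,"hand":0.017},{"dx":-0.036,"dy":-0.0059,"dz":0,"rx":0,"ry":0,"rz":0,"hand":0.017},{"dx":-0.036,"dy":-0.0059,"dz":0,"rx":0,"ry":0,"rz":0,"hand":0.017},{"dx":-0.036,"dy":-0.0059,"dz":0,"rx":0,"ry":0,"rz":0,"hand":0.017},{"dx":-0.036,"dy":-0.0059,"dz":0,"rx":0,"ry":0,"rz":0,"hand":0.017},{"dx":-0.036,"dy":-0.0059,"dz":0,"rx":0,"ry":0,"rz":0,"hand":0.017},{"dx":-0.036,"dy":-0.0059,"dz":0,"rx":0,"ry":0,"rz":0,"hand":0.017},{"dx":-0.036,"dy":-0.0059,"dz":0,"rx":0,"ry":0,"rz":0,"hand":0.017},{"dx":-0.036,"dy":-0.0059,"dz":0,"rx":0,"ry":0,"rz":0,"hand":0.017}]' 60
python3 -m pendant '[{"dx":-0.025,"dy":-0.004,"dz":0,"rx":0,"ry":0,"rz":0,"hand":0.017},{"dx":-0.0154,"dy":-0.0025,"dz":0,"rx":0,"ry":0,"rz":0,"hand":0.017},{"dx":0,"dy":0,"dz":0.02,"rx":0,"ry":0,"rz":0,"hand":0.017},{"dx":0,"dy":0,"dz":0.03,"rx":0,"ry":0,"rz":0,"hand":0.017},{"dx":0,"dy":0,"dz":0.03,"rx":0,"ry":0,"rz":0,"hand":0.017},{"dx":0,"dy":0,"dz":0.01,"rx":0,"ry":0,"rz":0,"hand":0.017},{"dx":0,"dy":0,"dz":0,"rx":0,"ry":0,"rz":0,"hand":0.017},{"dx":0,"dy":0,"dz":0,"rx":0,"ry":0,"rz":0,"hand":0.017},{"dx":0,"dy":0,"dz":0,"rx":0,"ry":0,"rz":0,"hand":0.017}]' 60
python3 go.py .4842 -.309 .034 12.24
```

```text
clock: 12.82
position: [0.4792, -0.2695, 0.1585]
ee_rot: [-0.002, 0.628, 0.778, 0.0]
contact_force: [1.2, -0.5, -1.2]
width: 0.023
gripper_force: 58.9
clock: 13.57
position: [0.4838, -0.3097, 0.0716]
ee_rot: [0.001, 0.628, 0.779, 0.0]
contact_force: [0.6, -0.4, -1.1]
width: 0.023
gripper_force: 58.9
t 13.57 pos [ 0.4838 -0.3097  0.0716] shift tool [0.0007 0.0005 0.0376] shift if turned [0.0006 0.0005 0.0376] turn [0.09 0.1  0.01] width 0.023 q [-0.69  0.41  1.74  0.    0.99 -0.9 ]
```

Aligned. Lower, release, rise and turn.

```bash

python3 -m pendant '[{"dx":0.0006,"dy":0.0005,"dz":0.007,"rx":0,"ry":0,"rz":0,"hand":0.017},{"dx":0,"dy":0,"dz":0.007,"rx":0,"ry":0,"rz":0,"hand":0.017},{"dx":0,"dy":0,"dz":0.007,"rx":0,"ry":0,"rz":0,"hand":0.017},{"dx":0,"dy":0,"dz":0.007,"rx":0,"ry":0,"rz":0,"hand":0.017},{"dx":0,"dy":0,"dz":0.006,"rx":0,"ry":0,"rz":0,"hand":0.017},{"dx":0,"dy":0,"dz":0.003,"rx":0,"ry":0,"rz":0,"hand":0.017},{"dx":0,"dy":0,"dz":0.001,"rx":0,"ry":0,"rz":0,"hand":0.017},{"dx":0,"dy":0,"dz":0,"rx":0,"ry":0,"rz":0,"hand":0.017},{"dx":0,"dy":0,"dz":0,"rx":0,"ry":0,"rz":0,"hand":0.017}]' 60
python3 go.py .4842 -.309 .0334 12.24
```

```text
clock: 14.32
position: [0.4827, -0.3084, 0.0334]
ee_rot: [-0.0, 0.628, 0.778, -0.0]
contact_force: [-2.6, 2.0, 10.1]
width: 0.0227
gripper_force: 60.2
t 14.32 pos [ 0.4827 -0.3084  0.0334] shift tool [-0.0009  0.0014 -0.    ] shift if turned [-0.0009  0.0014 -0.    ] turn [-0.03 -0.03 -0.02] width 0.0227 q [-0.69  0.45  1.78 -0.    0.91 -0.9 ]
```

```bash

python3 -m pendant '[{"dx":0,"dy":0,"dz":-0.0005,"rx":0,"ry":0,"rz":0,"hand":0.024},{"dx":0,"dy":0,"dz":0,"rx":0,"ry":0,"rz":0,"hand":0.029},{"dx":0,"dy":0,"dz":0,"rx":0,"ry":0,"rz":0,"hand":0.04},{"dx":0,"dy":0,"dz":0,"rx":0,"ry":0,"rz":0,"hand":0.055},{"dx":0,"dy":0,"dz":0,"rx":0,"ry":0,"rz":0,"hand":0.06},{"dx":0,"dy":0,"dz":-0.01,"rx":0,"ry":0,"rz":0,"hand":0.06},{"dx":0,"dy":0,"dz":-0.02,"rx":0,"ry":0,"rz":0,"hand":0.06},{"dx":0,"dy":0,"dz":-0.03,"rx":0,"ry":0,"rz":0,"hand":0.06},{"dx":0,"dy":0,"dz":-0.04,"rx":0,"ry":0,"rz":0,"hand":0.06},{"dx":0,"dy":0,"dz":-0.03,"rx":0,"ry":0,"rz":-3.1,"hand":0.06},{"dx":0,"dy":0,"dz":0,"rx":0,"ry":0,"rz":0,"hand":0.06},{"dx":0,"dy":0,"dz":0,"rx":0,"ry":0,"rz":0,"hand":0.06}]' 60
python3 go.py .4735 .1067 .165 15.32
python3 - <<'E'
from h import *
d=manip.get_image("scene"); cv2.imwrite("pics/g4.png",cv2.resize(d["frame"][170:380,220:480,::-1],None,fx=3,fy=2.8))
E
```

```text
clock: 15.32
position: [0.4843, -0.3096, 0.1656]
ee_rot: [0.003, 0.607, 0.795, -0.0]
contact_force: [-0.4, 0.1, -0.6]
width: 0.0597
gripper_force: 0.0
t 15.32 pos [ 0.4843 -0.3096  0.1656] shift tool [ 0.4044  0.0994 -0.001 ] shift if turned [0.4044 0.0995 0.0006] turn [ 0.19  0.27 -0.01] width 0.0597 q [-0.69  0.32  1.62  0.    1.2  -0.96]
```

View pics/g4.png

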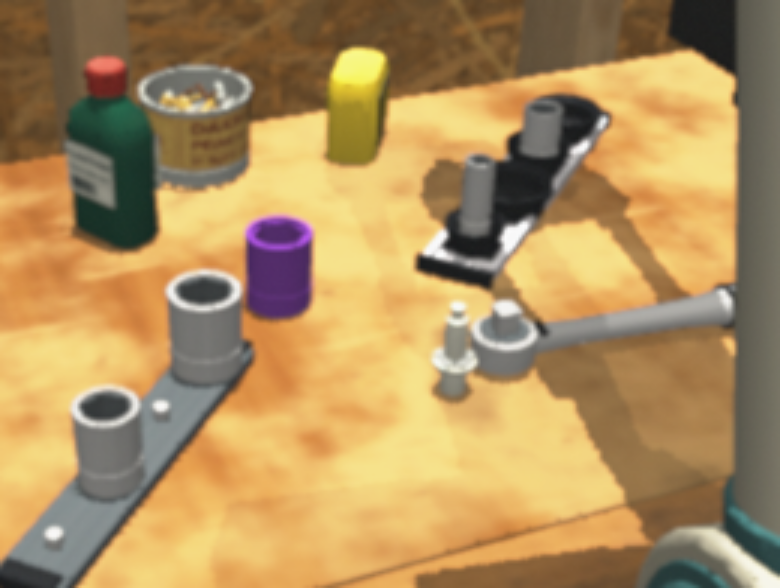

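Sockets 18 (crop 478,195) and 25 (542,130) are both seated upright, and sockets 32 and 39 are undisturbed on the rail. Next is socket_32.

```bash

python3 -m pendant '[{"dx":0.02,"dy":0.005,"dz":0,"rx":0,"ry":0,"rz":0,"hand":0.06},{"dx":0.036,"dy":0.0088,"dz":0,"rx":0,"ry":0,"rz":0,"hand":0.06},{"dx":0.036,"dy":0.0088,"dz":0,"rx":0,"ry":0,"rz":0,"hand":0.06},{"dx":0.036,"dy":0.0089,"dz":0,"rx":0,"ry":0,"rz":0,"hand":0.06},{"dx":0.036,"dy":0.0089,"dz":0,"rx":0,"ry":0,"rz":0,"hand":0.06},{"dx":0.036,"dy":0.0089,"dz":0,"rx":0,"ry":0,"rz":0,"hand":0.06},{"dx":0.036,"dy":0.0089,"dz":0,"rx":0,"ry":0,"rz":0,"hand":0.06},{"dx":0.036,"dy":0.0089,"dz":0,"rx":0,"ry":0,"rz":0,"hand":0.06},{"dx":0.036,"dy":0.0089,"dz":0,"rx":0,"ry":0,"rz":0,"hand":0.06},{"dx":0.036,"dy":0.0089,"dz":0,"rx":0,"ry":0,"rz":0,"hand":0.06},{"dx":0.036,"dy":0.0089,"dz":0,"rx":0,"ry":0,"rz":0,"hand":0.06},{"dx":0.0244,"dy":0.006,"dz":0,"rx":0,"ry":0,"rz":0,"hand":0.06}]' 60
python3 -m pendant '[{"dx":0,"dy":0,"dz":0,"rx":0,"ry":0,"rz":0,"hand":0.06},{"dx":0,"dy":0,"dz":0.02,"rx":0,"ry":0,"rz":0,"hand":0.06},{"dx":0,"dy":0,"dz":0.03,"rx":0,"ry":0,"rz":0,"hand":0.06},{"dx":0,"dy":0,"dz":0.03,"rx":0,"ry":0,"rz":0,"hand":0.06},{"dx":0,"dy":0,"dz":0,"rx":0,"ry":0,"rz":0,"hand":0.06},{"dx":0,"dy":0,"dz":0,"rx":0,"ry":0,"rz":0,"hand":0.06},{"dx":0,"dy":0,"dz":0,"rx":0,"ry":0,"rz":0,"hand":0.06}]' 60
python3 go.py .4735 .1067 .033 15.32
```

```text
clock: 16.37
position: [0.4706, 0.1106, 0.1611]
ee_rot: [-0.002, 0.606, 0.795, -0.001]
contact_force: [0.0, -0.0, -0.3]
width: 0.0603
gripper_force: 0.0
clock: 16.95
position: [0.473, 0.1073, 0.0831]
ee_rot: [0.0, 0.607, 0.795, -0.0]
contact_force: [-0.1, 0.1, -0.3]
width: 0.0598
gripper_force: 0.0
t 16.95 pos [0.473  0.1073 0.0831] shift tool [-0.0007  0.0003  0.0501] shift if turned [-0.0007  0.0003  0.0501] turn [ 0.    0.01 -0.04] width 0.0598 q [ 0.08  0.28  1.91 -0.    0.95 -0.19]
```

```bash

python3 -m pendant '[{"dx":-0.0006,"dy":0.0003,"dz":0.01,"rx":0,"ry":0,"rz":0,"hand":0.06},{"dx":0,"dy":0,"dz":0.02,"rx":0,"ry":0,"rz":0,"hand":0.06},{"dx":0,"dy":0,"dz":0.015,"rx":0,"ry":0,"rz":0,"hand":0.06},{"dx":0,"dy":0,"dz":0.005,"rx":0,"ry":0,"rz":0,"hand":0.06},{"dx":0,"dy":0,"dz":0,"rx":0,"ry":0,"rz":0,"hand":0.06},{"dx":0,"dy":0,"dz":0,"rx":0,"ry":0,"rz":0,"hand":0.042},{"dx":0,"dy":0,"dz":0,"rx":0,"ry":0,"rz":0,"hand":0.034},{"dx":0,"dy":0,"dz":0,"rx":0,"ry":0,"rz":0,"hand":0.024},{"dx":0,"dy":0,"dz":0,"rx":0,"ry":0,"rz":0,"hand":0.024},{"dx":0,"dy":0,"dz":0,"rx":0,"ry":0,"rz":0,"hand":0.024},{"dx":0,"dy":0,"dz":0,"rx":0,"ry":0,"rz":0,"hand":0.024}]' 70
python3 -m pendant '[{"dx":0,"dy":0,"dz":-0.005,"rx":0,"ry":0,"rz":0,"hand":0.024},{"dx":0,"dy":0,"dz":-0.008,"rx":0,"ry":0,"rz":0,"hand":0.024},{"dx":0,"dy":0,"dz":-0.01,"rx":0,"ry":0,"rz":0,"hand":0.024},{"dx":0,"dy":0,"dz":-0.02,"rx":0,"ry":0,"rz":0,"hand":0.024},{"dx":0,"dy":0,"dz":-0.03,"rx":0,"ry":0,"rz":0,"hand":0.024},{"dx":0,"dy":0,"dz":-0.03,"rx":0,"ry":0,"rz":0,"hand":0.024},{"dx":0,"dy":0,"dz":-0.025,"rx":0,"ry":0,"rz":3,"hand":0.024},{"dx":0,"dy":0,"dz":0,"rx":0,"ry":0,"rz":0,"hand":0.024},{"dx":0,"dy":0,"dz":0,"rx":0,"ry":0,"rz":0,"hand":0.024}]' 70
python3 go.py .4969 -.3676 .16 12.24
```

```text
clock: 17.87
position: [0.4742, 0.1073, 0.0344]
ee_rot: [0.001, 0.607, 0.795, 0.001]
contact_force: [-0.9, -1.1, 6.0]
width: 0.0305
gripper_force: 68.8
clock: 18.62
position: [0.4739, 0.1074, 0.1626]
ee_rot: [0.002, 0.627, 0.779, 0.002]
contact_force: [-1.3, -0.6, -2.5]
width: 0.0299
gripper_force: 69.4
t 18.62 pos [0.4739 0.1074 0.1626] shift tool [-0.4689 -0.0792  0.0025] shift if turned [-0.469  -0.0782  0.0026] turn [0.24 0.03 0.11] width 0.0299 q [ 0.08  0.19  1.8   0.    1.14 -0.14]
```

```bash

python3 -m pendant '[{"dx":-0.025,"dy":-0.0042,"dz":0,"rx":0,"ry":0,"rz":0,"hand":0.024},{"dx":-0.036,"dy":-0.006,"dz":0,"rx":0,"ry":0,"rz":0,"hand":0.024},{"dx":-0.036,"dy":-0.006,"dz":0,"rx":0,"ry":0,"rz":0,"hand":0.024},{"dx":-0.036,"dy":-0.006,"dz":0,"rx":0,"ry":0,"rz":0,"hand":0.024},{"dx":-0.036,"dy":-0.006,"dz":0,"rx":0,"ry":0,"rz":0,"hand":0.024},{"dx":-0.036,"dy":-0.006,"dz":0,"rx":0,"ry":0,"rz":0,"hand":0.024},{"dx":-0.036,"dy":-0.006,"dz":0,"rx":0,"ry":0,"rz":0,"hand":0.024},{"dx":-0.036,"dy":-0.006,"dz":0,"rx":0,"ry":0,"rz":0,"hand":0.024},{"dx":-0.036,"dy":-0.006,"dz":0,"rx":0,"ry":0,"rz":0,"hand":0.024},{"dx":-0.036,"dy":-0.006,"dz":0,"rx":0,"ry":0,"rz":0,"hand":0.024},{"dx":-0.036,"dy":-0.006,"dz":0,"rx":0,"ry":0,"rz":0,"hand":0.024},{"dx":-0.036,"dy":-0.006,"dz":0,"rx":0,"ry":0,"rz":0,"hand":0.024}]' 70
python3 -m pendant '[{"dx":-0.03,"dy":-0.005,"dz":0,"rx":0,"ry":0,"rz":0,"hand":0.024},{"dx":-0.018,"dy":-0.003,"dz":0,"rx":0,"ry":0,"rz":0,"hand":0.024},{"dx":0,"dy":0,"dz":0,"rx":0,"ry":0,"rz":0,"hand":0.024},{"dx":0,"dy":0,"dz":0.02,"rx":0,"ry":0,"rz":0,"hand":0.024},{"dx":0,"dy":0,"dz":0.03,"rx":0,"ry":0,"rz":0,"hand":0.024},{"dx":0,"dy":0,"dz":0.03,"rx":0,"ry":0,"rz":0,"hand":0.024},{"dx":0,"dy":0,"dz":0.01,"rx":0,"ry":0,"rz":0,"hand":0.024},{"dx":0,"dy":0,"dz":0,"rx":0,"ry":0,"rz":0,"hand":0.024},{"dx":0,"dy":0,"dz":0,"rx":0,"ry":0,"rz":0,"hand":0.024},{"dx":0,"dy":0,"dz":0,"rx":0,"ry":0,"rz":0,"hand":0.024}]' 70
python3 go.py .4969 -.3676 .034 12.24
```

```text
clock: 19.62
position: [0.4928, -0.32, 0.1587]
ee_rot: [-0.002, 0.627, 0.779, 0.0]
contact_force: [0.1, -0.2, -1.9]
width: 0.0298
gripper_force: 69.4
clock: 20.45
position: [0.4976, -0.3681, 0.0721]
ee_rot: [0.001, 0.627, 0.779, 0.0]
contact_force: [-0.3, 0.3, -0.6]
width: 0.0299
gripper_force: 69.4
t 20.45 pos [ 0.4976 -0.3681  0.0721] shift tool [ 0.0007 -0.0006  0.0381] shift if turned [ 0.0006 -0.0006  0.0381] turn [0.09 0.11 0.1 ] width 0.0299 q [-0.75  0.46  1.64  0.    1.04 -0.96]
```

```bash

python3 -m pendant '[{"dx":0.0006,"dy":-0.0005,"dz":0.007,"rx":0,"ry":0,"rz":0,"hand":0.024},{"dx":0,"dy":0,"dz":0.007,"rx":0,"ry":0,"rz":0,"hand":0.024},{"dx":0,"dy":0,"dz":0.007,"rx":0,"ry":0,"rz":0,"hand":0.024},{"dx":0,"dy":0,"dz":0.007,"rx":0,"ry":0,"rz":0,"hand":0.024},{"dx":0,"dy":0,"dz":0.006,"rx":0,"ry":0,"rz":0,"hand":0.024},{"dx":0,"dy":0,"dz":0.003,"rx":0,"ry":0,"rz":0,"hand":0.024},{"dx":0,"dy":0,"dz":0.0008,"rx":0,"ry":0,"rz":0,"hand":0.024},{"dx":0,"dy":0,"dz":0,"rx":0,"ry":0,"rz":0,"hand":0.024},{"dx":0,"dy":0,"dz":0,"rx":0,"ry":0,"rz":0,"hand":0.024}]' 70
python3 go.py .4969 -.3676 .0344 12.24
```

```text
clock: 21.2
position: [0.4956, -0.3669, 0.0344]
ee_rot: [-0.0, 0.627, 0.779, -0.0]
contact_force: [-3.2, 1.3, 9.9]
width: 0.0297
gripper_force: 70.5
t 21.2 pos [ 0.4956 -0.3669  0.0344] shift tool [-0.0009  0.0011  0.    ] shift if turned [-0.0009  0.0011  0.    ] turn [-0.02 -0.01  0.08] width 0.0297 q [-0.75  0.5   1.68 -0.    0.96 -0.96]
```

```bash

python3 -m pendant '[{"dx":0,"dy":0,"dz":-0.0005,"rx":0,"ry":0,"rz":0,"hand":0.031},{"dx":0,"dy":0,"dz":0,"rx":0,"ry":0,"rz":0,"hand":0.036},{"dx":0,"dy":0,"dz":0,"rx":0,"ry":0,"rz":0,"hand":0.046},{"dx":0,"dy":0,"dz":0,"rx":0,"ry":0,"rz":0,"hand":0.06},{"dx":0,"dy":0,"dz":0,"rx":0,"ry":0,"rz":0,"hand":0.065},{"dx":0,"dy":0,"dz":-0.01,"rx":0,"ry":0,"rz":0,"hand":0.065},{"dx":0,"dy":0,"dz":-0.02,"rx":0,"ry":0,"rz":0,"hand":0.065},{"dx":0,"dy":0,"dz":-0.03,"rx":0,"ry":0,"rz":0,"hand":0.065},{"dx":0,"dy":0,"dz":-0.04,"rx":0,"ry":0,"rz":0,"hand":0.065},{"dx":0,"dy":0,"dz":-0.03,"rx":0,"ry":0,"rz":-3.1,"hand":0.065},{"dx":0,"dy":0,"dz":0,"rx":0,"ry":0,"rz":0,"hand":0.065},{"dx":0,"dy":0,"dz":0,"rx":0,"ry":0,"rz":0,"hand":0.065}]' 60
python3 go.py .5009 .0063 .165 15.32
```

```text
clock: 22.2
position: [0.4972, -0.3682, 0.1665]
ee_rot: [0.003, 0.606, 0.795, -0.0]
contact_force: [0.1, -0.6, -0.0]
width: 0.0651
gripper_force: 0.0
t 22.2 pos [ 0.4972 -0.3682  0.1665] shift tool [0.36  0.103 0.   ] shift if turned [0.3602 0.1025 0.0015] turn [0.18 0.28 0.08] width 0.0651 q [-0.75  0.38  1.52  0.    1.24 -1.02]
```

```bash

python3 -m pendant '[{"dx":0.02,"dy":0.0057,"dz":0,"rx":0,"ry":0,"rz":0,"hand":0.065},{"dx":0.036,"dy":0.0103,"dz":0,"rx":0,"ry":0,"rz":0,"hand":0.065},{"dx":0.036,"dy":0.0103,"dz":0,"rx":0,"ry":0,"rz":0,"hand":0.065},{"dx":0.036,"dy":0.0103,"dz":0,"rx":0,"ry":0,"rz":0,"hand":0.065},{"dx":0.036,"dy":0.0103,"dz":0,"rx":0,"ry":0,"rz":0,"hand":0.065},{"dx":0.036,"dy":0.0103,"dz":0,"rx":0,"ry":0,"rz":0,"hand":0.065},{"dx":0.036,"dy":0.0103,"dz":0,"rx":0,"ry":0,"rz":0,"hand":0.065},{"dx":0.036,"dy":0.0103,"dz":0,"rx":0,"ry":0,"rz":0,"hand":0.065},{"dx":0.036,"dy":0.0103,"dz":0,"rx":0,"ry":0,"rz":0,"hand":0.065},{"dx":0.036,"dy":0.0103,"dz":0,"rx":0,"ry":0,"rz":0,"hand":0.065},{"dx":0.016,"dy":0.0045,"dz":0,"rx":0,"ry":0,"rz":0,"hand":0.065},{"dx":0,"dy":0,"dz":0,"rx":0,"ry":0,"rz":0,"hand":0.065}]' 60
python3 -m pendant '[{"dx":0,"dy":0,"dz":0,"rx":0,"ry":0,"rz":0,"hand":0.065},{"dx":0,"dy":0,"dz":0.02,"rx":0,"ry":0,"rz":0,"hand":0.065},{"dx":0,"dy":0,"dz":0.03,"rx":0,"ry":0,"rz":0,"hand":0.065},{"dx":0,"dy":0,"dz":0.03,"rx":0,"ry":0,"rz":0,"hand":0.065},{"dx":0,"dy":0,"dz":0,"rx":0,"ry":0,"rz":0,"hand":0.065},{"dx":0,"dy":0,"dz":0,"rx":0,"ry":0,"rz":0,"hand":0.065},{"dx":0,"dy":0,"dz":0,"rx":0,"ry":0,"rz":0,"hand":0.065}]' 60
python3 go.py .5009 .0063 .033 15.32
```

```text
clock: 23.2
position: [0.4978, 0.011, 0.1621]
ee_rot: [-0.002, 0.604, 0.797, -0.0]
contact_force: [-0.4, -0.1, 0.1]
width: 0.0649
gripper_force: 0.0
clock: 23.78
position: [0.5004, 0.0062, 0.0842]
ee_rot: [0.0, 0.606, 0.795, 0.0]
contact_force: [0.3, 0.7, 0.5]
width: 0.0649
gripper_force: 0.0
t 23.78 pos [0.5004 0.0062 0.0842] shift tool [-0.      0.0005  0.0512] shift if turned [-0.0001  0.0005  0.0512] turn [0.05 0.03 0.02] width 0.0649 q [-0.13  0.3   1.88 -0.    0.96 -0.39]
```

```bash

python3 -m pendant '[{"dx":0,"dy":0.0003,"dz":0.01,"rx":0,"ry":0,"rz":0,"hand":0.065},{"dx":0,"dy":0,"dz":0.02,"rx":0,"ry":0,"rz":0,"hand":0.065},{"dx":0,"dy":0,"dz":0.015,"rx":0,"ry":0,"rz":0,"hand":0.065},{"dx":0,"dy":0,"dz":0.005,"rx":0,"ry":0,"rz":0,"hand":0.065},{"dx":0,"dy":0,"dz":0,"rx":0,"ry":0,"rz":0,"hand":0.065},{"dx":0,"dy":0,"dz":0,"rx":0,"ry":0,"rz":0,"hand":0.048},{"dx":0,"dy":0,"dz":0,"rx":0,"ry":0,"rz":0,"hand":0.041},{"dx":0,"dy":0,"dz":0,"rx":0,"ry":0,"rz":0,"hand":0.03},{"dx":0,"dy":0,"dz":0,"rx":0,"ry":0,"rz":0,"hand":0.03},{"dx":0,"dy":0,"dz":0,"rx":0,"ry":0,"rz":0,"hand":0.03},{"dx":0,"dy":0,"dz":0,"rx":0,"ry":0,"rz":0,"hand":0.03}]' 80
python3 -m pendant '[{"dx":0,"dy":0,"dz":-0.005,"rx":0,"ry":0,"rz":0,"hand":0.03},{"dx":0,"dy":0,"dz":-0.008,"rx":0,"ry":0,"rz":0,"hand":0.03},{"dx":0,"dy":0,"dz":-0.01,"rx":0,"ry":0,"rz":0,"hand":0.03},{"dx":0,"dy":0,"dz":-0.02,"rx":0,"ry":0,"rz":0,"hand":0.03},{"dx":0,"dy":0,"dz":-0.03,"rx":0,"ry":0,"rz":0,"hand":0.03},{"dx":0,"dy":0,"dz":-0.03,"rx":0,"ry":0,"rz":0,"hand":0.03},{"dx":0,"dy":0,"dz":-0.025,"rx":0,"ry":0,"rz":3.1,"hand":0.03},{"dx":0,"dy":0,"dz":0,"rx":0,"ry":0,"rz":0,"hand":0.03},{"dx":0,"dy":0,"dz":0,"rx":0,"ry":0,"rz":0,"hand":0.03}]' 80
python3 go.py .4715 -.2504 .16 12.24
```

```text
clock: 24.7
position: [0.5009, 0.0072, 0.0349]
ee_rot: [0.001, 0.606, 0.796, 0.001]
contact_force: [-0.5, -0.9, 6.4]
width: 0.037
gripper_force: 79.7
clock: 25.45
position: [0.5007, 0.0073, 0.1632]
ee_rot: [0.002, 0.627, 0.779, 0.001]
contact_force: [-0.5, 0.2, -2.9]
width: 0.0369
gripper_force: 80.4
t 25.45 pos [0.5007 0.0073 0.1632] shift tool [-0.2455 -0.0836  0.0032] shift if turned [-0.2456 -0.0831  0.0032] turn [0.22 0.07 0.11] width 0.0369 q [-0.12  0.21  1.77  0.    1.15 -0.34]
```

```bash

python3 -m pendant '[{"dx":-0.02,"dy":-0.0068,"dz":0,"rx":0,"ry":0,"rz":0,"hand":0.03},{"dx":-0.033,"dy":-0.0112,"dz":0,"rx":0,"ry":0,"rz":0,"hand":0.03},{"dx":-0.033,"dy":-0.0112,"dz":0,"rx":0,"ry":0,"rz":0,"hand":0.03},{"dx":-0.033,"dy":-0.0112,"dz":0,"rx":0,"ry":0,"rz":0,"hand":0.03},{"dx":-0.033,"dy":-0.0112,"dz":0,"rx":0,"ry":0,"rz":0,"hand":0.03},{"dx":-0.033,"dy":-0.0112,"dz":0,"rx":0,"ry":0,"rz":0,"hand":0.03},{"dx":-0.033,"dy":-0.0112,"dz":0,"rx":0,"ry":0,"rz":0,"hand":0.03},{"dx":-0.0275,"dy":-0.0094,"dz":0,"rx":0,"ry":0,"rz":0,"hand":0.03},{"dx":0,"dy":0,"dz":0,"rx":0,"ry":0,"rz":0,"hand":0.03},{"dx":0,"dy":0,"dz":0,"rx":0,"ry":0,"rz":0,"hand":0.03}]' 80
python3 -m pendant '[{"dx":0,"dy":0,"dz":0.02,"rx":0,"ry":0,"rz":0,"hand":0.03},{"dx":0,"dy":0,"dz":0.03,"rx":0,"ry":0,"rz":0,"hand":0.03},{"dx":0,"dy":0,"dz":0.03,"rx":0,"ry":0,"rz":0,"hand":0.03},{"dx":0,"dy":0,"dz":0.01,"rx":0,"ry":0,"rz":0,"hand":0.03},{"dx":0,"dy":0,"dz":0,"rx":0,"ry":0,"rz":0,"hand":0.03},{"dx":0,"dy":0,"dz":0,"rx":0,"ry":0,"rz":0,"hand":0.03},{"dx":0,"dy":0,"dz":0,"rx":0,"ry":0,"rz":0,"hand":0.03}]' 80
python3 go.py .4715 -.2504 .0345 12.24
```

```text
clock: 26.28
position: [0.4693, -0.251, 0.1594]
ee_rot: [-0.002, 0.628, 0.778, 0.0]
contact_force: [-0.6, 0.4, -1.6]
width: 0.0364
gripper_force: 80.6
clock: 26.87
position: [0.4718, -0.2505, 0.0727]
ee_rot: [0.001, 0.627, 0.779, 0.0]
contact_force: [0.7, -0.5, -1.6]
width: 0.0369
gripper_force: 80.6
t 26.87 pos [ 0.4718 -0.2505  0.0727] shift tool [ 0.0002 -0.0004  0.0382] shift if turned [ 0.0002 -0.0003  0.0382] turn [0.1  0.09 0.12] width 0.0369 q [-0.62  0.35  1.83  0.    0.96 -0.83]
```

```bash

python3 -m pendant '[{"dx":0,"dy":0,"dz":0.007,"rx":0,"ry":0,"rz":0,"hand":0.03},{"dx":0,"dy":0,"dz":0.007,"rx":0,"ry":0,"rz":0,"hand":0.03},{"dx":0,"dy":0,"dz":0.007,"rx":0,"ry":0,"rz":0,"hand":0.03},{"dx":0,"dy":0,"dz":0.007,"rx":0,"ry":0,"rz":0,"hand":0.03},{"dx":0,"dy":0,"dz":0.006,"rx":0,"ry":0,"rz":0,"hand":0.03},{"dx":0,"dy":0,"dz":0.003,"rx":0,"ry":0,"rz":0,"hand":0.03},{"dx":0,"dy":0,"dz":0.0008,"rx":0,"ry":0,"rz":0,"hand":0.03},{"dx":0,"dy":0,"dz":0,"rx":0,"ry":0,"rz":0,"hand":0.03},{"dx":0,"dy":0,"dz":0,"rx":0,"ry":0,"rz":0,"hand":0.03}]' 80
python3 go.py .4715 -.2504 .0349 12.24
```

```text
clock: 27.62
position: [0.4702, -0.2501, 0.0349]
ee_rot: [-0.0, 0.627, 0.779, -0.0]
contact_force: [-3.0, 2.5, 11.1]
width: 0.0364
gripper_force: 82.1
t 27.62 pos [ 0.4702 -0.2501  0.0349] shift tool [-0.0006  0.0012  0.    ] shift if turned [-0.0006  0.0012  0.    ] turn [-0.03 -0.03  0.08] width 0.0364 q [-0.62  0.4   1.87 -0.    0.87 -0.83]
```

```bash

python3 -m pendant '[{"dx":0,"dy":0,"dz":-0.0005,"rx":0,"ry":0,"rz":0,"hand":0.038},{"dx":0,"dy":0,"dz":0,"rx":0,"ry":0,"rz":0,"hand":0.043},{"dx":0,"dy":0,"dz":0,"rx":0,"ry":0,"rz":0,"hand":0.053},{"dx":0,"dy":0,"dz":0,"rx":0,"ry":0,"rz":0,"hand":0.065},{"dx":0,"dy":0,"dz":0,"rx":0,"ry":0,"rz":0,"hand":0.07},{"dx":0,"dy":0,"dz":-0.01,"rx":0,"ry":0,"rz":0,"hand":0.07},{"dx":0,"dy":0,"dz":-0.02,"rx":0,"ry":0,"rz":0,"hand":0.07},{"dx":0,"dy":0,"dz":-0.03,"rx":0,"ry":0,"rz":0,"hand":0.07},{"dx":0,"dy":0,"dz":-0.04,"rx":0,"ry":0,"rz":0,"hand":0.07},{"dx":0,"dy":0,"dz":-0.04,"rx":0,"ry":0,"rz":0,"hand":0.07},{"dx":0,"dy":0,"dz":-0.04,"rx":0,"ry":0,"rz":0,"hand":0.07},{"dx":0,"dy":0,"dz":0,"rx":0,"ry":0,"rz":0,"hand":0.07}]' 60
python3 -m pendant '[{"dx":0,"dy":0,"dz":0,"rx":0,"ry":0,"rz":0,"hand":0.07},{"dx":0,"dy":0,"dz":0,"rx":0,"ry":0,"rz":0,"hand":0.07},{"dx":0,"dy":0,"dz":0,"rx":0,"ry":0,"rz":0,"hand":0.07}]'
python3 - <<'E'
from h import *
d=manip.get_image("scene"); cv2.imwrite("pics/g5.png",cv2.resize(d["frame"][170:380,220:480,::-1],None,fx=3,fy=2.8))
E
```

```text
clock: 28.62
position: [0.4748, -0.2531, 0.2233]
ee_rot: [0.009, 0.627, 0.779, 0.001]
contact_force: [1.1, 0.3, 0.7]
width: 0.0702
gripper_force: 0.0
clock: 28.87
position: [0.4697, -0.2496, 0.2127]
ee_rot: [-0.002, 0.627, 0.779, -0.0]
contact_force: [-0.5, 0.1, -0.2]
width: 0.0702
gripper_force: 0.0
```

View pics/g5.png

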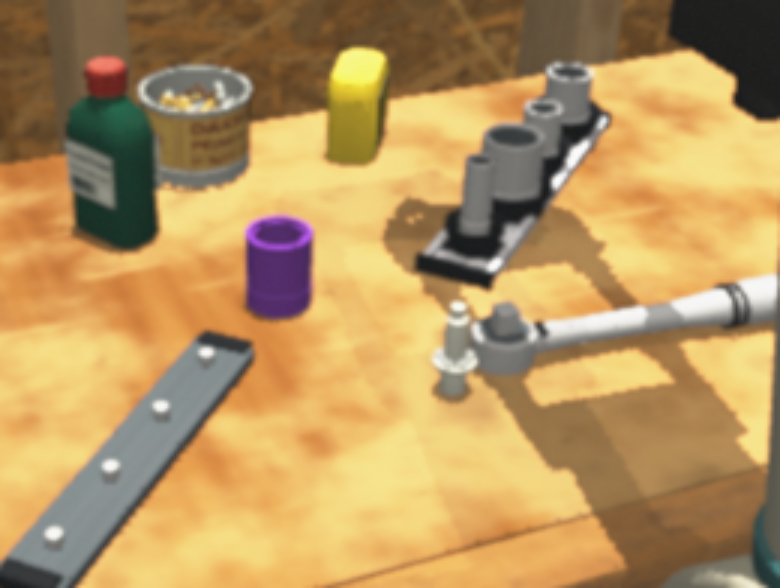

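All four sockets stand seated in their cups (crop 478,195; 513,160; 543,125; 568,90). The rail is empty, and the plug, bottle and purple decoy haven't moved.

```bash
python3 -c "
from rig import manip
print(manip.sign_off())"
```

```text
the job is handed in; nothing more can be done
None
```

All four sockets now stand hexagon up in their matching cups, with the spark plug, oil bottle and purple look-alike left where they were, and the job was handed in at about 29 s.

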